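Lock the core turning stand with its index pin

TASK

Lock the sediment core stand: take the red-headed index pin from the wooden holder, turn the collar by its core tube until its index hole is under the blue guide block, with the pin through guide and collar and its red head fully down on the block. Then try the lock: turn the core gently until you feel the pin stop it, hold that light load a moment, and let go. Never force the pin, it bends, and leave the mug, jar and orange ring where they are.

Things in the scene. Friction and masses are not known exactly. Their poses are not given: they have to be found in the camera images.
- stand: Core turning stand, fixed on the bench, new place and heading each time. Origin: on the vertical turning axis at bench level; x points from the axis to the guide block, z up. Round blue base 184 mm across, 12 mm thick. Its pose says nothing of the collar's angle. The right trial load on the pin is 0.2 to 0.4 N m about the axis beyond friction; from about 0.6 N m, or 20 N straight down, it bends.
- collar_face (a point): Axis point on the aluminium collar's top face, 42 mm up; fixed, does not turn. Collar: disc 180 mm across, 12 mm thick, turns with about 0.12 N m friction, stays where left. One through hole, 14 mm, 75 mm from the axis, yellow mark on its axis side. At the start the hole is 0.35 to 1.3 rad anticlockwise (from above) of the guide: turn clockwise. Stop 0.5 rad past alignment.
- core_top (a point): Centre of the top of the rigid white core tube, on the axis, 160 mm up; fixed, does not turn. Tube 48 mm diameter, clamped in the collar (dark 68 mm clamp ring up to 64 mm): grip it near its top and turn it to turn the collar.
- guide (a point): Mouth of the guide hole, on top of the blue guide block, 68 mm up, 75 mm from the axis; axes as the stand. Vertical through hole 11.5 mm, 2 mm chamfer. Block 22 mm thick, 42 mm along the stand's x, 32 mm across, on a post no higher than itself on the side away from the axis; 4 mm gap below it to the collar.
- holder: Wooden holder block, fixed, 60 x 60 x 50 mm high, with a 13 mm hole in the middle of its top in which the pin stands at the start. Origin: centre of its underside, z up.
- pin: Index pin, 40 g: shank 10 mm, 46 mm long, chamfered tip; red head 20 mm diameter, 36 mm high. Origin: centre of the head's underside, z up; starts 50 mm up in the holder. Left in the guide it rests on the collar, head 20 mm above the block, and drops 20 mm by itself when the hole comes under it (window about 0.05 rad); some 0.05 rad further the collar bears on it.
- mug: Dark blue mug, bystander, 82 mm diameter, 95 mm high; origin centre of its underside.
- jar: Amber sample jar, bystander, 60 mm diameter, 85 mm high; origin centre of its underside.
- cap: Orange core-end ring lying flat, bystander, 66 mm outside diameter, 20 mm high; origin centre of its underside.

How it is judged:
By the outcome, as a careful person would: the job done as asked, in the order asked, and still so for the second after the job is handed in, with the robot touching nothing.
It also fails if it takes over 72 s, if anything falls off the work surface, if the arm or the gripper's body presses on something with over 40 N, if the wrist force passes 120 N, or if a joint passes its speed limit or range.

ROBOT

A 6-joint arm with a two-finger parallel gripper is mounted at the origin on the work surface. World frame = base frame: x ahead of the robot, y to its left, z up, the work surface at z = 0. Lengths are in m, angles in rad, forces in N, time in s.
With the tool pointing down it reaches from about 0.25 to 0.775 m from the base axis. Payload 4 kg.
Tool frame: the origin (TCP) lies between the finger pads; the fingertips stand 25 mm ahead of it and the grasp point (between the pads) lies 6 mm ahead of it (robot.tip_reach is the distance from the TCP to the fingertips, in m); z points along the fingers, y is the line along which they close (so a half turn about z gives the same grasp; the last joint's range is limited). The gripper opens to 94 mm and grips with 3 to 60 N. Pads are 16 mm wide; open, the fingers measure 119 mm over their backs; the gripper's body (75 mm by 177 mm) begins 78 mm behind the grasp point.
Start: joints at [1.022, 0.087, 1.371, -0, 1.684, -0.103], TCP at [0.237, 0.496, 0.231] pointing down, gripper open.
Joint ranges: [-3.1, 3.1], [-0.76, 2.03], [0.27, 2.55], [-1.08, 4.22], [0.17, 2.65], [-2.57, 2.57]. Speed limits (rad/s): [2.79, 2.79, 3.14, 3.14, 3.14, 3.14].

INTERFACE

Orientations are given as [roll, pitch, yaw] about the fixed x, y, z axes, in that order (R = Rz(yaw) Ry(pitch) Rx(roll)).
In Python, from bench import sensors, snapshot, camera_info, ticket, robot gives the robot as it stands.
- The arm moves only by the tool arm_command, never from a script. Its argument "plan" is a list of rows, each an object with "grip": the closure, from -1 (fully open) to 1 (shut); "slide": the shift along the tool's x, y, z normalised to -1 to 1, where 1 is 500 mm, a list of three; "spin": the turn about the tool's z normalised to -1 to 1, where 1 is 5 degrees. A call has 1 to 10 rows; each row shifts and turns the commanded pose from where the row before left it, along the tool's axes as they then stand; what a row does not reach is not made up. A row lasts 1/8 s, in which the tool goes at most 62.5 mm and 10.7 degrees, less where a joint would pass 70% of its speed; a pose out of reach is approached as far as the arm can. A call with a number of a shift or a turn outside -1 to 1 is refused whole. A call with a gripper value outside its range is refused whole. The fingers move at their own pace and stop on an object; the grip force is fixed at half the most. Time passes only in rows, so rows that do not move let the fingers close. It gives the time, the measured TCP pose, the force, the opening and the grip force at its end, in the units of the state.
- sensors.get_obs(): the state, without advancing time (a new reading comes with each control period).
- snapshot(name): name is "scene" or "side" or "wrist"; returns the picture (420x560x3 uint8, red, green, blue); there is no depth.
- camera_info(name): a dict with "fx", "fy", "cx", "cy" (pixels), "position" and "rotation" of the camera in the world. Camera axes: x right, y up, looking along -z (the intrinsics and any distortion apply to the point x, -y, -z); pixel columns grow to the right and rows downward; lengths in m; the calibration is good to about 2 mm. A picture is of the moment at which its call begins: read the wrist's pose just before it. camera_info takes no time and is no camera call; for the wrist camera it gives the pose at the moment of the call.
- ticket.close_job(): hands the job in; it is judged then, once.
The state is a dict: "time": time; "joint_positions": joint angles; "qvel": joint speeds; "joint_torque": joint torques, N m; "tool_pos": TCP position; "ee_rot": TCP orientation; "wrist_force": force on the tool from outside, world axes, zero at the start; "wrist_torque": the same for the moment, N m; "width": finger opening in m; "finger_force": force on a finger pad.
Only numpy, scipy, OpenCV 4.12 (cv2) and the standard library are available. Lean on these libraries where they do the work, as an engineer would, in place of code of your own. Each camera call takes 0.05 s, during which the arm holds its last target. There are 200 camera calls.

## Working session

There is one attempt and no reset: what is moved stays moved. The work goes in short steps, Python scripts to look and compute and a tool call to move; the robot and the scene stay as the last step left them, time stands still between calls to the robot, and variables do not carry over. Pictures are saved under pics/ and viewed, at most 10 in all, crops included, and the job is handed in when it is done.

Besides the shell and the picture viewer there is one more tool, called after "Request:" as name(argument=value, ...), one argument or row to a line, values as JSON. arm_command: Moves the arm, as the interface text tells. Scaled input: -1 to 1 covers 500 mm each way for a shift and 5 degrees each way for a turn. Its arguments: {"type":"object","properties":{"plan":{"type":"array","items":{"type":"object","properties":{"grip":{"type":"number"},"slide":{"type":"array","items":{"type":"number"}},"spin":{"type":"number"}}}}},"required":["plan"]}

```bash
ls; mkdir -p pics; python3 - <<'E'
from bench import sensors, snapshot, camera_info
import cv2,numpy as np
print(sensors.get_obs())
ims=[]
for n in("scene","side","wrist"):
    c=camera_info(n);print(n,c)
    im=snapshot(n);cv2.imwrite(f"pics/{n}0.png",im[:,:,::-1])
E
```

```text
pics
{'time': 0.0, 'joint_positions': array([ 1.02190394e+00,  8.79403588e-02,  1.37228409e+00, -1.47463579e-05,
        1.68361906e+00, -1.03086263e-01]), 'qvel': array([ 9.95519585e-04,  4.50536982e-04, -2.74811594e-04, -6.03309027e-05,
       -7.21752400e-04, -9.47327093e-04]), 'joint_torque': array([-1.43342877e-03, -3.40182924e+01, -3.02424216e+01,  7.15101860e-02,
        3.31409101e-02, -1.89282378e-04]), 'tool_pos': array([0.23688268, 0.49580102, 0.22929701]), 'ee_rot': array([-3.13935224e+00, -2.17043044e-04,  2.69578464e+00]), 'wrist_force': array([ 0.53299006, -0.14881438,  0.15005956]), 'wrist_torque': array([ 0.01638243, -0.02689101, -0.0727651 ]), 'finger_force': 0.0, 'width': 0.0940021516375621}
scene {'fx': 476.6812748228612, 'fy': 476.6812748228612, 'cx': 279.5569328238716, 'cy': 217.47512485888245, 'position': array([0.96879817, 0.68014676, 0.90936176]), 'rotation': array([0.76602635, 0.01521806, 2.68569736])}
side {'fx': 384.8438575053964, 'fy': 384.8438575053964, 'cx': 283.6227787593997, 'cy': 206.69409114622135, 'position': array([ 0.2450847 , -0.57745593,  0.64033907]), 'rotation': array([ 0.89913022,  0.00409362, -0.58757412])}
wrist {'fx': 311.42889991285074, 'fy': 311.42889991285074, 'cx': 275.1097756904638, 'cy': 206.9683699505192, 'position': array([0.17068642, 0.52845801, 0.38458025]), 'rotation': array([-0.25730909,  0.00192669,  1.12403091])}
```

View pics/scene0.png

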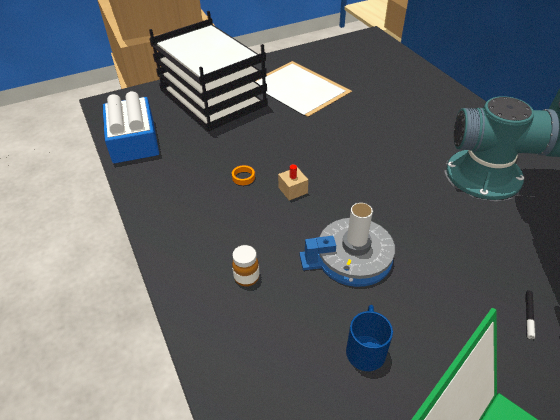

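View pics/side0.png

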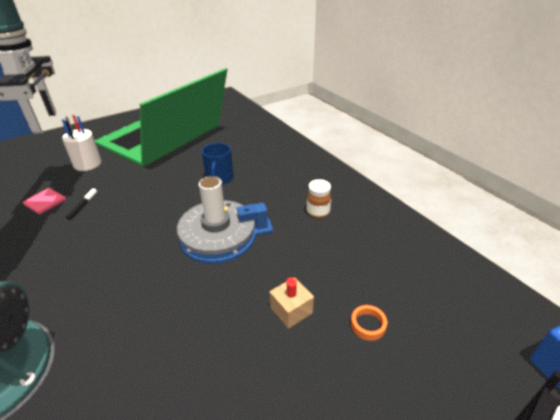

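The scene view shows the stand around (358,245), its guide block at about (322,243), the yellow mark at (349,263) and the core top at (361,210). The red pin head is at (293,172) on the holder. The ring is at (243,175), the jar at (246,265) and the mug at (369,340). The side view shows the same things: core top (211,183), guide (256,212), pin (292,286).

```bash
cat > h.py <<'E'
import numpy as np,cv2
from scipy.spatial.transform import Rotation as R
def ray(c,p):
    d=R.from_euler('xyz',c['rotation']).as_matrix()@np.array([(p[0]-c['cx'])/c['fx'],-(p[1]-c['cy'])/c['fy'],-1.])
    return np.array(c['position']),d/np.linalg.norm(d)
def onz(c,p,z):
    o,d=ray(c,p);return o+d*(z-o[2])/d[2]
def tri(rs):
    A=sum(np.eye(3)-np.outer(d,d) for o,d in rs);b=sum((np.eye(3)-np.outer(d,d))@o for o,d in rs)
    return np.linalg.solve(A,b)
def proj(c,X):
    q=R.from_euler('xyz',c['rotation']).as_matrix().T@(np.array(X)-c['position'])
    return np.array([c['cx']+c['fx']*q[0]/-q[2],c['cy']-c['fy']*q[1]/-q[2]])
def cent(im,lo,hi,box,big=True):
    "centroid of the largest blob of an HSV range (RGB image) in box x0,y0,x1,y1"
    h=cv2.cvtColor(im,cv2.COLOR_RGB2HSV);m=cv2.inRange(h,np.array(lo),np.array(hi))
    k=np.zeros_like(m);k[box[1]:box[3],box[0]:box[2]]=1;m=m*k
    n,l,s,ce=cv2.connectedComponentsWithStats(m)
    if n<2:return None,0,None
    i=1+np.argmax(s[1:,4]);return ce[i],s[i,4],(l==i)
E
python3 - <<'E'
from bench import camera_info
from h import *
B={'scene':dict(pin=(280,155,306,182),core=(345,200,376,222),yel=(338,255,360,272)),'side':dict(pin=(280,270,304,298),core=(195,172,228,195),yel=(215,195,240,215))}
hs={'pin':((0,150,60),(6,255,255)),'core':((8,60,40),(25,255,200)),'yel':((22,120,120),(35,255,255))}
z={'pin':.068,'core':.160,'yel':.042}
C={n:camera_info(n) for n in B}
rs={}
for k in z:
    for n in B:
        im=cv2.imread(f'pics/{n}0.png')[:,:,::-1].copy()
        c,a,_=cent(im,*hs[k],B[n][k])
        if c is None: print(k,n,None);continue
        rs.setdefault(k,[]).append(ray(C[n],c));print(k,n,c.round(1),a,onz(C[n],c,z[k]).round(4))
    if len(rs[k])>1:print(k,'tri',tri(rs[k]).round(4))
# blown-up crops
a=cv2.imread('pics/scene0.png')[195:295,290:405];b=cv2.imread('pics/side0.png')[165:265,165:280]
cv2.imwrite('pics/z0.png',np.hstack([cv2.resize(q,(400,348),interpolation=cv2.INTER_CUBIC) for q in(a,b)]))
E
```

```text
pin scene [292.9 170.9] 93 [ 0.5149 -0.1929  0.068 ]
pin side [290.9 286.5] 170 [ 0.519  -0.1869  0.068 ]
pin tri [ 0.517  -0.1892  0.0716]
core scene [361.2 209.6] 207 [0.4902 0.0879 0.16  ]
core side [209.2 181.8] 153 [0.4919 0.0903 0.16  ]
core tri [0.4912 0.0888 0.1612]
yel scene [348.5 261.7] 18 [0.5336 0.1246 0.042 ]
yel side [225.5 208. ] 4 [0.5373 0.1268 0.042 ]
yel tri [0.5355 0.1254 0.0438]
```

View pics/z0.png

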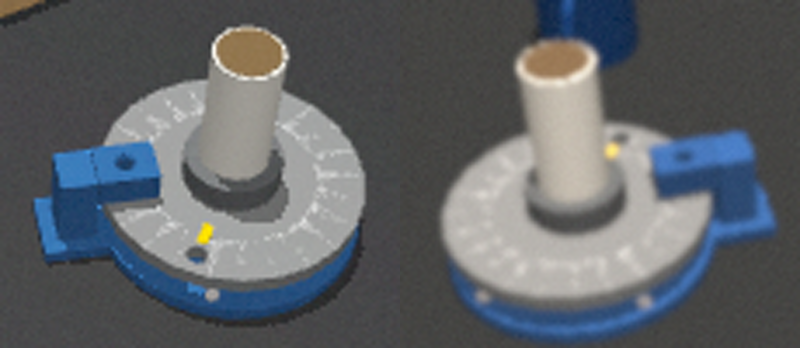

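The crops show the guide hole at (325.6,241.6) in the scene view and (246.4,209.8) in the side view. The collar hole sits just outside the yellow mark, at about (346,268) in the scene view.

```bash
cat >> h.py <<'E'
def delta(o,xyz,yaw=None):
    "shift (mm, tool axes) and spin (deg) from the measured pose to a target TCP"
    M=R.from_euler('xyz',o['ee_rot']).as_matrix()
    s=M.T@(np.array(xyz)-o['tool_pos'])*1000
    t=None
    if yaw is not None: t=np.degrees((o['ee_rot'][2]-yaw+np.pi/2)%np.pi-np.pi/2)
    return s.round(1),t
E
python3 - <<'E'
from bench import camera_info,sensors
from h import *
C={n:camera_info(n) for n in('scene','side')}
G={'scene':(325.65,241.6),'side':(246.4,209.8)}
A={'scene':(361.2,209.6),'side':(209.2,181.8)}
H={'scene':(346.5,267.5),'side':(227.5,203.8)}
ax=tri([ray(C[n],A[n]) for n in C]);g=tri([ray(C[n],G[n]) for n in C]);h=tri([ray(C[n],H[n]) for n in C])
print(ax,g,h)
for n in C:
    a=onz(C[n],A[n],.16);q=onz(C[n],G[n],.068);k=onz(C[n],H[n],.042);d=q-a;e=k-a
    print(n,a,q,np.hypot(*d[:2]),np.arctan2(d[1],d[0]),np.arctan2(e[1],e[0]),np.hypot(*e[:2]))
o=sensors.get_obs();print(delta(o,[.517,-.19,.25]))
E
```

```text
[0.49116894 0.08875521 0.16115984] [0.56262842 0.06485262 0.06637203] [0.54797317 0.13779933 0.04354674]
scene [0.4902314  0.08789962 0.16      ] [0.56247285 0.0665023  0.068     ] 0.07534368596155419 -0.28795927364155127 0.7169955615842641 0.07483664568753816
side [0.49191787 0.09022327 0.16      ] [0.56259792 0.06244703 0.068     ] 0.07594201310291107 -0.3744447948653146 0.7075194489742194 0.07545223953389069
(array([-548.4, -498.2,  -19.7]), None)
```

Request:
arm_command(
  plan=[
    {"grip":-1,"slide":[-0.055,-0.05,0],"spin":-0.066},
    {"grip":-1,"slide":[-0.055,-0.05,0],"spin":-0.066},
    {"grip":-1,"slide":[-0.055,-0.05,0],"spin":-0.066},
    {"grip":-1,"slide":[-0.055,-0.05,0],"spin":-0.066},
    {"grip":-1,"slide":[-0.055,-0.05,0],"spin":-0.066},
    {"grip":-1,"slide":[-0.055,-0.05,0],"spin":-0.066},
    {"grip":-1,"slide":[-0.055,-0.05,0],"spin":-0.066},
    {"grip":-1,"slide":[-0.055,-0.05,0],"spin":-0.066},
    {"grip":-1,"slide":[-0.055,-0.05,0],"spin":-0.066},
    {"grip":-1,"slide":[-0.055,-0.05,0],"spin":-0.066},
  ],
)

```text
time: 1.4
tool_pos: [0.3865, 0.1547, 0.2303]
ee_rot: [3.142, -0.0, 2.754]
wrist_force: [-0.7, -0.2, -0.7]
width: 0.094
finger_force: 0.0
```

Request:
arm_command(
  plan=[
    {"grip":-1,"slide":[-0.055,-0.05,0],"spin":-0.066},
    {"grip":-1,"slide":[-0.055,-0.05,0],"spin":-0.066},
    {"grip":-1,"slide":[-0.055,-0.05,0],"spin":-0.066},
    {"grip":-1,"slide":[-0.055,-0.05,0],"spin":-0.066},
    {"grip":-1,"slide":[-0.055,-0.05,0],"spin":-0.066},
    {"grip":-1,"slide":[-0.055,-0.05,0],"spin":-0.066},
    {"grip":-1,"slide":[-0.055,-0.05,0],"spin":-0.066},
    {"grip":-1,"slide":[-0.035,-0.05,0],"spin":-0.066},
    {"grip":-1,"slide":[0,0,0],"spin":0},
    {"grip":-1,"slide":[0,0,0],"spin":0},
  ],
)

```text
time: 2.65
tool_pos: [0.5099, -0.1059, 0.2302]
ee_rot: [3.141, -0.001, 2.799]
wrist_force: [-0.0, -0.3, -0.3]
width: 0.0943
finger_force: 0.0
```

```bash
python3 - <<'E'
from bench import snapshot,camera_info,sensors
from h import *
o=sensors.get_obs();print(o['time'],o['tool_pos'],o['ee_rot'],o['joint_positions'].round(2))
c=camera_info('wrist');im=snapshot('wrist');cv2.imwrite('pics/w1.png',im[:,:,::-1])
p,a,m=cent(im,(0,150,60),(6,255,255),(0,0,560,420));print(p,a,c['position'],c['rotation'])
if p is not None:print(onz(c,p,.086),onz(c,p,.068))
E
```

```text
2.65 [ 0.5099321  -0.1058658   0.23016647] [ 3.14095700e+00 -9.91227586e-04  2.79943704e+00] [-0.31  0.02  1.44  0.    1.68 -1.54]
[204.98979592 230.54591837] 392 [ 0.44068803 -0.08077448  0.3853686 ] [-2.56534429e-01 -8.35305993e-04  1.22772521e+00]
[ 0.51406902 -0.18220179  0.086     ] [ 0.51848116 -0.18830026  0.068     ]
```

View pics/w1.png

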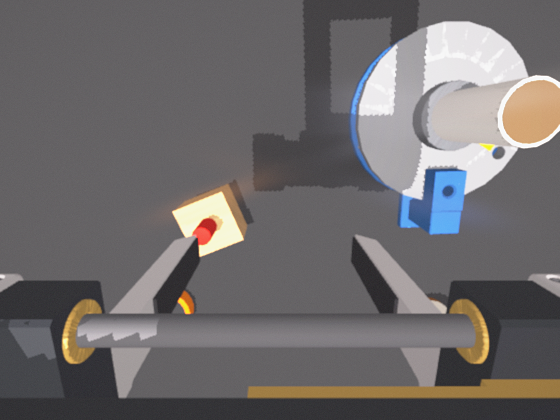

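The wrist view shows the pin head at (205,231), the guide hole at (448,191), the core top at about (532,111) and the collar hole at (498,152).

```bash
python3 - <<'E'
from bench import camera_info,sensors
from h import *
c=camera_info('wrist');im=cv2.imread('pics/w1.png')[:,:,::-1].copy()
g=cv2.cvtColor(im,cv2.COLOR_RGB2GRAY)
x,y,w,h=436,178,24,26
d=(255-g[y:y+h,x:x+w]);m=cv2.threshold(d,0,255,cv2.THRESH_OTSU)[1]
n,l,s,ce=cv2.connectedComponentsWithStats(m);print(s.tolist(),ce.round(1).tolist())
p,a,_=cent(im,(8,100,60),(20,255,255),(490,60,560,150));print('core',p,a,onz(c,p,.160))
for q in [(448,191)]:print('guide',onz(c,q,.068))
print('colhole',onz(c,(498,152.5),.042))
o=sensors.get_obs();print(delta(o,[.518,-.1885,.15],-.33))
E
```

```text
[[0, 0, 24, 26, 516], [6, 7, 12, 12, 108]] [[11.5, 12.5], [11.5, 12.7]]
core [532.30268199 121.22550629] 1827 [0.49852928 0.08981301 0.16      ]
guide [0.56356575 0.06694283 0.068     ]
colhole [0.54956414 0.13910781 0.042     ]
(array([-35.4, -75.5,  80.3]), np.float64(-0.6530102339786541))
```

Request:
arm_command(
  plan=[
    {"grip":-1,"slide":[-0.0236,-0.05,0],"spin":0},
    {"grip":-1,"slide":[-0.0236,-0.05,0],"spin":0},
    {"grip":-1,"slide":[-0.0236,-0.051,0.04],"spin":-0.13},
    {"grip":-1,"slide":[0,0,0.06],"spin":0},
    {"grip":-1,"slide":[0,0,0.06],"spin":0},
    {"grip":-1,"slide":[0,0,0],"spin":0},
    {"grip":-1,"slide":[0,0,0],"spin":0},
  ],
)

```text
time: 3.58
tool_pos: [0.5189, -0.1889, 0.1519]
ee_rot: [-3.142, 0.002, 2.812]
wrist_force: [-0.3, 0.1, -0.1]
width: 0.0936
finger_force: 0.0
```

```bash
python3 - <<'E'
from bench import snapshot,camera_info,sensors
from h import *
o=sensors.get_obs();print(o['time'],o['tool_pos'],o['ee_rot'],o['joint_positions'].round(2))
c=camera_info('wrist');im=snapshot('wrist');cv2.imwrite('pics/w2.png',im[:,:,::-1])
p,a,m=cent(im,(0,150,60),(6,255,255),(0,0,560,420));print(p,a)
M=R.from_euler('xyz',o['ee_rot']).as_matrix()
if p is not None:
    ys,xs=np.nonzero(m);print(xs.min(),xs.max(),ys.min(),ys.max())
    X=onz(c,p,.070);print(X,(M.T@(X-o['tool_pos'])*1000).round(1))
E
```

```text
3.575 [ 0.51885797 -0.18892215  0.15194256] [-3.14153350e+00  2.00407240e-03  2.81193948e+00] [-0.45  0.12  1.49  0.    1.53 -1.69]
[274.71428571 220.57004161] 721
262 287 203 237
[ 0.51892409 -0.18879538  0.07      ] [ 0.1  0.1 81.9]
```

View pics/w2.png

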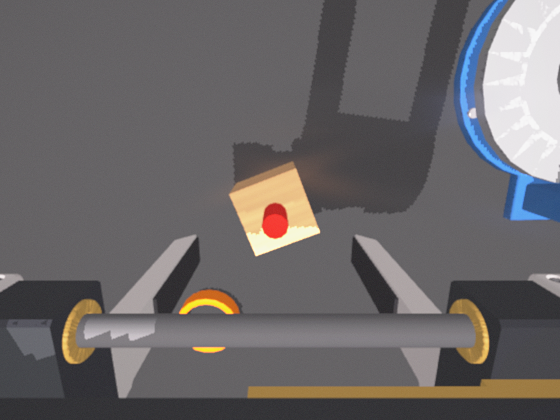

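The pin head is at (275,221), midway between the open fingers. I'll descend and grip it.

Request:
arm_command(
  plan=[
    {"grip":-1,"slide":[0,0,0.05],"spin":0},
    {"grip":-1,"slide":[0,0,0.05],"spin":0},
    {"grip":-1,"slide":[0,0,0.034],"spin":0},
    {"grip":-1,"slide":[0,0,0.014],"spin":0},
    {"grip":-1,"slide":[0,0,0],"spin":0},
    {"grip":1,"slide":[0,0,0],"spin":0},
    {"grip":1,"slide":[0,0,0],"spin":0},
    {"grip":1,"slide":[0,0,0],"spin":0},
    {"grip":1,"slide":[0,0,0],"spin":0},
    {"grip":1,"slide":[0,0,0],"spin":0},
  ],
)

```text
time: 4.88
tool_pos: [0.5183, -0.1894, 0.0765]
ee_rot: [3.142, 0.0, 2.811]
wrist_force: [0.0, -0.4, 0.1]
width: 0.0477
finger_force: 0.0
```

Request:
arm_command(
  plan=[
    {"grip":1,"slide":[0,0,0],"spin":0},
    {"grip":1,"slide":[0,0,0],"spin":0},
    {"grip":1,"slide":[0,0,0],"spin":0},
    {"grip":1,"slide":[0,0,0],"spin":0},
  ],
)

```text
time: 5.38
tool_pos: [0.5182, -0.1894, 0.0764]
ee_rot: [3.142, -0.0, 2.811]
wrist_force: [-0.4, 0.2, -0.7]
width: 0.0194
finger_force: 30.0
```

Request:
arm_command(
  plan=[
    {"grip":1,"slide":[0,0,-0.02],"spin":0},
    {"grip":1,"slide":[0,0,-0.05],"spin":0},
    {"grip":1,"slide":[0,0,-0.06],"spin":0},
    {"grip":1,"slide":[0,0,-0.06],"spin":0},
    {"grip":1,"slide":[0,0,-0.04],"spin":0},
    {"grip":1,"slide":[0,0,0],"spin":0},
    {"grip":1,"slide":[0,0,0],"spin":0},
  ],
)

```text
time: 6.25
tool_pos: [0.5179, -0.1892, 0.1907]
ee_rot: [3.141, -0.001, 2.811]
wrist_force: [-0.6, -0.0, -0.8]
width: 0.0195
finger_force: 30.0
```

```bash
python3 - <<'E'
from bench import snapshot,camera_info,sensors
from h import *
o=sensors.get_obs();print(o['time'],o['tool_pos'],o['ee_rot'],o['width'])
c=camera_info('wrist');im=snapshot('wrist');cv2.imwrite('pics/w3.png',im[:,:,::-1])
print(delta(o,[.562,.0655,.19],-.325))
M=R.from_euler('xyz',o['ee_rot']).as_matrix()
for n in 20,72:print(proj(c,o['tool_pos']+M@[0,0,n/1000]))
E
```

```text
6.25 [ 0.51788314 -0.18923352  0.19069217] [ 3.14136527e+00 -1.17781518e-03  2.81078506e+00] 0.019462021960579785
(array([ 41. , 255.3,   0.8]), np.float64(-0.332750797671576))
[274.35823664 251.23126026]
[274.50194795 224.59977592]
```

View pics/w3.png

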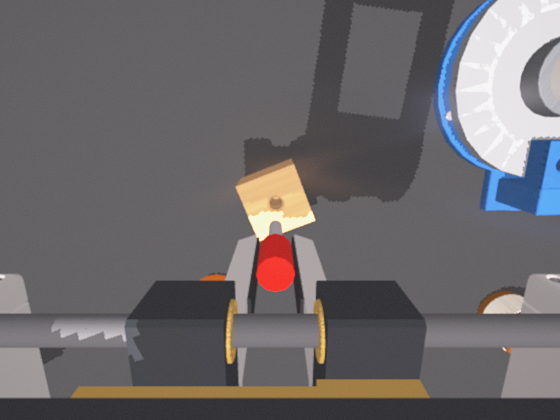

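The wrist view shows the pin gripped straight, with the shank tip at (275,224). The calibration predicts (274.5,224.6), so the camera and tool agree.

Request:
arm_command(
  plan=[
    {"grip":1,"slide":[0.0102,0.0638,0],"spin":0},
    {"grip":1,"slide":[0.0102,0.0638,0],"spin":0},
    {"grip":1,"slide":[0.0102,0.0638,0],"spin":0},
    {"grip":1,"slide":[0.0102,0.0638,0],"spin":0},
    {"grip":1,"slide":[0.0102,0.0638,0],"spin":0},
    {"grip":1,"slide":[0.0102,0.0638,0],"spin":0},
    {"grip":1,"slide":[0.0102,0.0638,0],"spin":0},
    {"grip":1,"slide":[0.0102,0.0638,0],"spin":-0.06},
    {"grip":1,"slide":[0,0,0],"spin":0},
    {"grip":1,"slide":[0,0,0],"spin":0},
  ],
)

```text
time: 7.55
tool_pos: [0.5621, 0.0646, 0.1904]
ee_rot: [-3.14, -0.002, 2.816]
wrist_force: [0.2, 0.2, -0.4]
width: 0.0195
finger_force: 30.0
```

```bash
python3 - <<'E'
from bench import snapshot,camera_info,sensors
from h import *
o=sensors.get_obs();print(o['time'],o['tool_pos'],o['ee_rot'],o['width'])
c=camera_info('wrist');im=snapshot('wrist');cv2.imwrite('pics/w4.png',im[:,:,::-1])
M=R.from_euler('xyz',o['ee_rot']).as_matrix()
for n in 20,72:print(proj(c,o['tool_pos']+M@[0,0,n/1000]))
b=im[120:270,200:350];cv2.imwrite('pics/w4c.png',cv2.resize(b,(600,600),interpolation=cv2.INTER_CUBIC)[:,:,::-1])
E
```

```text
7.55 [0.56207188 0.06464729 0.19042814] [-3.14029349e+00 -1.59030483e-03  2.81597741e+00] 0.019541182016763355
[274.3669919  251.26051514]
[274.50726507 224.62496567]
```

View pics/w4c.png

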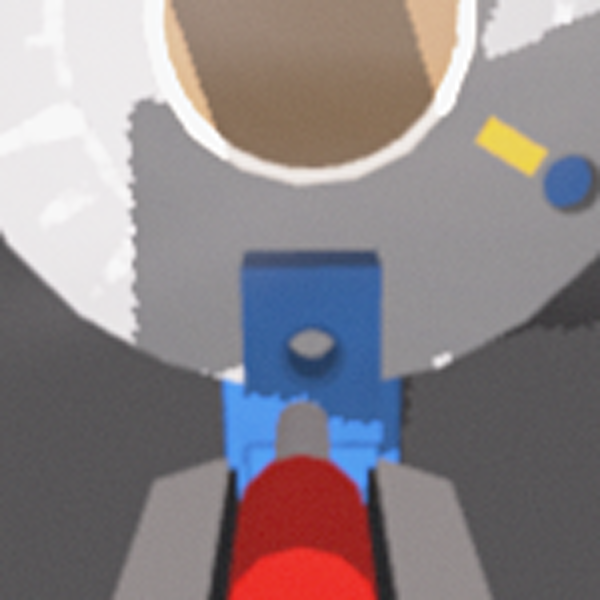

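The crop shows the guide hole centred at about (312,349) in the crop, which is (278,207) in the full image. The pin tip is just below it at (302,405).

```bash
python3 - <<'E'
from bench import camera_info,sensors
from h import *
o=sensors.get_obs();c=camera_info('wrist');im=cv2.imread('pics/w4.png')[:,:,::-1].astype(int)
med=np.median(im[190:196,264:292].reshape(-1,3),0);print(med)
s=im[192:222,263:294];d=np.abs(s-med).sum(2);m=(d>30).astype(np.uint8)
for r in m:print(''.join('.#'[v] for v in r))
M=R.from_euler('xyz',o['ee_rot']).as_matrix()
for q in[(278,206.5),(278,207.3)]:
    X=onz(c,q,.068);print(X,(M.T@(X-o['tool_pos'])*1000).round(2))
# expected mouth outline at the guess
X=onz(c,(278,207.0),.068);P=np.array([proj(c,X+.00775*np.array([np.cos(t),np.sin(t),0])) for t in np.linspace(0,6.28,60)]);print(P.min(0),P.max(0))
E
```

```text
[ 59.  99. 157.]
...............................
...............................
...............................
...............................
...............................
...............................
...............................
...............................
...............................
.............#.#...............
...........#########...........
..........##########...........
.........#############.........
........##############.........
........###############........
........###############........
.......################........
.......################........
........###############........
.......################........
........##############.........
.........#############.........
.........############..........
..........##########...........
..............###..............
...............................
##...##.....##.................
#######..#####.................
#################..............
#################..............
[0.5620051 0.0675646 0.068    ] [  1.04   3.14 122.71]
[0.56272811 0.06732098 0.068     ] [  0.28   3.14 122.71]
[269.60149526 198.82818024] [286.39769597 215.06967904]
```

Request:
arm_command(
  plan=[
    {"grip":1,"slide":[-0.002,0.0046,0],"spin":0},
    {"grip":1,"slide":[0,0,0.04],"spin":0},
    {"grip":1,"slide":[0,0,0.03],"spin":0},
    {"grip":1,"slide":[0,0,0.02],"spin":0},
    {"grip":1,"slide":[0,0,0],"spin":0},
    {"grip":1,"slide":[0,0,0],"spin":0},
  ],
)

```text
time: 8.35
tool_pos: [0.5646, 0.0671, 0.1471]
ee_rot: [3.141, 0.001, 2.816]
wrist_force: [-0.8, -0.3, -0.4]
width: 0.0194
finger_force: 30.0
```

```bash
python3 - <<'E'
from bench import snapshot,camera_info,sensors
from h import *
o=sensors.get_obs();print(o['time'],o['tool_pos'],o['ee_rot'],o['wrist_force'])
c=camera_info('wrist');im=snapshot('wrist');cv2.imwrite('pics/w5.png',im[:,:,::-1])
s=im[150:300,200:350];b=snapshot('side')[150:250,190:290];d=snapshot('scene')[180:280,275:375]
z=lambda q,n:cv2.resize(q,(n,n),interpolation=cv2.INTER_CUBIC)
cv2.imwrite('pics/w5c.png',np.hstack([z(s,400),z(np.ascontiguousarray(b),400)])[:,:,::-1])
E
```

```text
8.35 [0.56459137 0.06705552 0.14705781] [3.14115085e+00 9.40075915e-04 2.81601328e+00] [-0.80016015 -0.25309923 -0.35872295]
```

View pics/w5c.png

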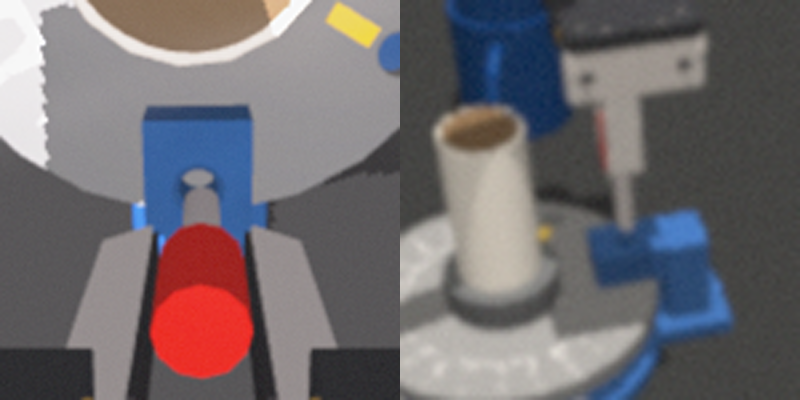

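The view shows the shank tip entering the dark mouth of the guide, with the shank at crop x≈201 and the hole at x≈199. I'll compute the residual offset.

```bash
python3 - <<'E'
from bench import camera_info,sensors
from h import *
o=sensors.get_obs();c=camera_info('wrist');im=cv2.imread('pics/w5.png')[:,:,::-1].astype(int)
P=np.array([.5642,.0668,.1472])
for n in(26,50,72,79.2):print(n,proj(c,P+[0,0,-n/1000]))
Q=P+[0,0,-.0792];E=np.array([proj(c,Q+.00775*np.array([np.cos(t),np.sin(t),0])) for t in np.linspace(0,6.28,90)]);print(E.min(0),E.max(0))
for y in range(208,240,2):print(y,' '.join('%3d/%3d'%(im[y,x,0],im[y,x,2]) for x in range(262,288)))
E
```

```text
26 [273.63689188 246.78257466]
50 [273.7658848 233.7158056]
72 [273.86207771 223.97162264]
79.2 [273.88993805 221.14941632]
[264.054132   211.68063752] [283.72339294 230.46257747]
208  56/158  56/158  60/161  56/160  56/159  56/159  60/161  58/161  57/159  57/160  59/162  58/159  56/159  61/162  58/159  56/160  57/160  59/162  59/162  58/163  56/161  57/161  55/162  58/163  59/164  58/162
210  58/158  54/158  61/160  54/159  58/160  61/162  59/160  60/162  55/160  62/164  57/160  58/160  58/161  57/161  58/162  59/163  61/163  59/164  60/162  58/163  60/163  59/163  55/161  54/161  61/163  58/163
212  59/160  60/161  59/160  60/161  59/161  56/159  57/161  55/158  56/151  56/148  56/143  57/141  58/140  57/143  57/145  54/148  55/154  58/159  57/161  57/162  59/164  59/163  57/162  59/164  58/163  58/163
214  58/159  57/157  58/159  58/160  55/157  54/151  53/140  69/137  98/139 121/142 131/143 135/144 137/145 135/145 130/143 112/139  90/136  68/139  50/140  55/154  59/164  60/165  55/162  60/165  60/166  62/165
216  55/157  57/158  57/158  54/152  54/144  56/137  93/135 133/141 147/
[... 1771 characters left out ...]
 136/132 133/130 108/142  61/158  56/159  54/156  55/158  61/161
234  58/158  56/157  56/157  56/158  59/159  72/149 106/126 137/105 143/102 150/ 91 155/ 79 156/ 63 158/ 48 159/ 47 158/ 52 156/ 67 155/ 86 151/ 90 148/ 99 144/105 122/126  74/148  57/158  55/159  58/159  54/157
236  57/159  53/160  60/160  88/145 127/105 153/ 58 159/ 40 161/ 36 156/ 29 158/ 27 160/ 32 162/ 34 160/ 30 161/ 30 159/ 31 162/ 36 160/ 33 160/ 27 161/ 32 162/ 37 161/ 38 153/ 65 125/106  84/143  61/158  54/160
238  57/162  87/146 124/108 147/ 55 159/ 36 158/ 30 158/ 32 158/ 35 158/ 26 160/ 32 161/ 34 162/ 32 161/ 36 161/ 31 161/ 33 159/ 27 162/ 34 161/ 35 160/ 31 159/ 30 161/ 32 161/ 32 159/ 32 155/ 52 135/ 96  97/139
```

Request:
arm_command(
  plan=[
    {"grip":1,"slide":[0,-0.0015,0],"spin":0},
    {"grip":1,"slide":[0,0,0.006],"spin":0},
    {"grip":1,"slide":[0,0,0.006],"spin":0},
    {"grip":1,"slide":[0,0,0.004],"spin":0},
    {"grip":1,"slide":[0,0,0],"spin":0},
  ],
)

```text
time: 9.12
tool_pos: [0.5638, 0.0664, 0.1381]
ee_rot: [-3.141, -0.001, 2.816]
wrist_force: [-0.0, -0.6, -0.8]
width: 0.0194
finger_force: 30.0
```

Request:
arm_command(
  plan=[
    {"grip":1,"slide":[0,0,0.004],"spin":0},
    {"grip":1,"slide":[0,0,0.004],"spin":0},
    {"grip":1,"slide":[0,0,0],"spin":0},
  ],
)

```text
time: 9.5
tool_pos: [0.5639, 0.0664, 0.1342]
ee_rot: [-3.142, -0.0, 2.816]
wrist_force: [0.3, 0.6, -0.4]
width: 0.0197
finger_force: 30.0
```

Request:
arm_command(
  plan=[
    {"grip":1,"slide":[0,0,0.006],"spin":0},
    {"grip":1,"slide":[0,0,0.006],"spin":0},
    {"grip":1,"slide":[0,0,0],"spin":0},
  ],
)

```text
time: 9.88
tool_pos: [0.5637, 0.0663, 0.128]
ee_rot: [-3.141, -0.001, 2.816]
wrist_force: [-0.3, -1.0, -0.0]
width: 0.0198
finger_force: 30.0
```

Request:
arm_command(
  plan=[
    {"grip":1,"slide":[0,0,0.006],"spin":0},
    {"grip":1,"slide":[0,0,0.006],"spin":0},
    {"grip":1,"slide":[0,0,0.004],"spin":0},
    {"grip":1,"slide":[0,0,0],"spin":0},
    {"grip":1,"slide":[0,0,0.004],"spin":0},
    {"grip":1,"slide":[0,0,0],"spin":0},
  ],
)

```text
time: 10.62
tool_pos: [0.5639, 0.0664, 0.1184]
ee_rot: [-3.142, -0.0, 2.816]
wrist_force: [0.4, -0.5, -0.8]
width: 0.02
finger_force: 30.0
```

Request:
arm_command(
  plan=[
    {"grip":1,"slide":[0,0,0.005],"spin":0},
    {"grip":1,"slide":[0,0,0],"spin":0},
    {"grip":-1,"slide":[0,0,0],"spin":0},
    {"grip":-1,"slide":[0,0,0],"spin":0},
    {"grip":-1,"slide":[0,0,0],"spin":0},
    {"grip":-1,"slide":[0,0,0],"spin":0},
    {"grip":-1,"slide":[0,0,0],"spin":0},
  ],
)

```text
time: 11.5
tool_pos: [0.564, 0.0664, 0.116]
ee_rot: [3.142, 0.0, 2.816]
wrist_force: [0.4, 0.5, -0.1]
width: 0.066
finger_force: 0.0
```

Request:
arm_command(
  plan=[
    {"grip":-1,"slide":[0,0,-0.04],"spin":0},
    {"grip":-1,"slide":[0,0,-0.1],"spin":0},
    {"grip":-1,"slide":[0,0,-0.1],"spin":0},
    {"grip":-1,"slide":[0,0,-0.02],"spin":0},
    {"grip":-1,"slide":[0.05,0,0],"spin":0},
    {"grip":-1,"slide":[0.08,0,0],"spin":0},
    {"grip":-1,"slide":[0.02,0,0],"spin":0},
    {"grip":-1,"slide":[0,0,0],"spin":0},
    {"grip":-1,"slide":[0,0,0],"spin":0},
  ],
)

```text
time: 12.62
tool_pos: [0.4936, 0.09, 0.2454]
ee_rot: [-3.141, -0.0, 2.816]
wrist_force: [0.5, -0.0, -0.2]
width: 0.0939
finger_force: 0.0
```

```bash
python3 - <<'E'
from bench import snapshot,camera_info,sensors
from h import *
o=sensors.get_obs();print(o['time'],o['tool_pos'],o['ee_rot'],o['joint_positions'].round(2))
c=camera_info('wrist');im=snapshot('wrist');cv2.imwrite('pics/w6.png',im[:,:,::-1])
h=cv2.cvtColor(im,cv2.COLOR_RGB2HSV);m=cv2.inRange(h,np.array((8,70,50)),np.array((22,255,255)));m[330:]=0
n,l,s,ce=cv2.connectedComponentsWithStats(m)
for i in np.argsort(-s[1:,4])[:2]+1:
    k=cv2.findContours((l==i).astype(np.uint8),0,1)[0][0];e=cv2.fitEllipse(k);print(s[i],ce[i],e)
    print(onz(c,e[0],.160))
cv2.imwrite('pics/w6v.png',np.hstack([im[:,:400],snapshot('scene')[60:480-60,200:400][:420]]) [:,:,::-1] if 0 else im[:,:,::-1])
b=snapshot('side');cv2.imwrite('pics/s6.png',b[:,:,::-1])
z=np.hstack([cv2.resize(im,(480,360)),cv2.resize(np.ascontiguousarray(b[170:260,190:270]),(320,360))]);cv2.imwrite('pics/v6.png',z[:,:,::-1])
E
```

```text
12.625 [0.49361894 0.09002669 0.24543827] [-3.14134213e+00 -2.30807810e-04  2.81564438e+00] [ 0.07 -0.02  1.45 -0.    1.71 -1.18]
[ 248  193   52   50 2015] [273.7955335  217.73846154] ((273.7981872558594, 217.73963928222656), (48.568599700927734, 50.98115921020508), 92.918701171875)
[0.49203911 0.08990008 0.16      ]
[  34  238   87   54 1594] [ 90.89523212 263.12045169] ((82.12915802001953, 265.1595458984375), (45.37405014038086, 83.67337036132812), 85.65007019042969)
[ 0.47968509 -0.07601132  0.16      ]
```

View pics/v6.png

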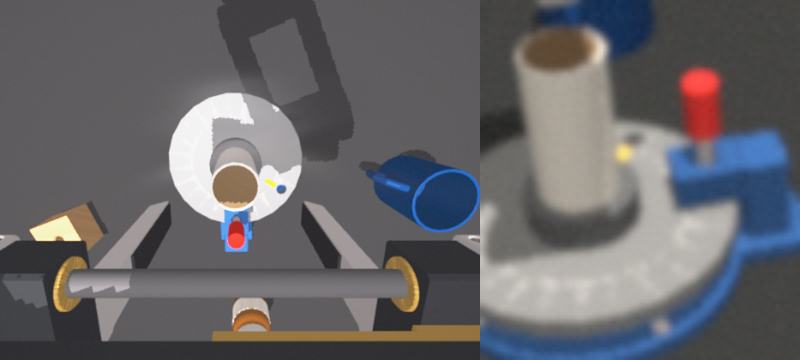

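The pin stands upright in the guide, resting on the collar. The core top is centred between the fingers at (274,218). I'll grip the core near its top.

Request:
arm_command(
  plan=[
    {"grip":-1,"slide":[0.0024,-0.003,0],"spin":0},
    {"grip":-1,"slide":[0,0,0.06],"spin":0},
    {"grip":-1,"slide":[0,0,0.06],"spin":0},
    {"grip":-1,"slide":[0,0,0.045],"spin":0},
    {"grip":-1,"slide":[0,0,0.012],"spin":0},
    {"grip":-1,"slide":[0,0,0],"spin":0},
  ],
)

```text
time: 13.48
tool_pos: [0.4915, 0.0892, 0.1577]
ee_rot: [3.142, -0.0, 2.816]
wrist_force: [0.7, 0.4, 0.3]
width: 0.0942
finger_force: 0.0
```

Request:
arm_command(
  plan=[
    {"grip":1,"slide":[0,0,0],"spin":0},
    {"grip":1,"slide":[0,0,0],"spin":0},
    {"grip":1,"slide":[0,0,0],"spin":0},
    {"grip":1,"slide":[0,0,0],"spin":0},
    {"grip":1,"slide":[0,0,0],"spin":0},
    {"grip":1,"slide":[0,0,0],"spin":0},
    {"grip":1,"slide":[0,0,0],"spin":0},
  ],
)

```text
time: 14.35
tool_pos: [0.4915, 0.0897, 0.1576]
ee_rot: [3.141, 0.0, 2.816]
wrist_force: [1.1, 2.3, 0.1]
width: 0.0474
finger_force: 30.0
```

```bash
cat > st.py <<'E'
from bench import sensors
from h import *
o=sensors.get_obs();M=R.from_euler('xyz',o['ee_rot']).as_matrix()
print('t',o['time'],'pos',o['tool_pos'].round(4),'yaw',o['ee_rot'][2].round(4),'F',o['wrist_force'].round(2),'T',o['wrist_torque'].round(3),'Ftool',(M.T@o['wrist_force']).round(2),'w',o['width'],o['finger_force'],'j6',o['joint_positions'][5].round(3),'tau6',o['joint_torque'][5].round(3))
E
python3 st.py; python3 - <<'E'
from h import *
# collar hole in w6 (pose at that time rebuilt from the fixed hand-eye offset of the present camera)
from bench import sensors,camera_info
o=sensors.get_obs();c=camera_info('wrist');dp=np.array([.49361894,.09002669,.24543827])-o['tool_pos']
c=dict(c);c['position']=c['position']+dp
im=cv2.imread('pics/w6.png')[:,:,::-1].copy()
p,a,_=cent(im,(100,90,30),(125,255,255),(315,208,342,236));print(p,a)
X=onz(c,p,.030);Y=onz(c,p,.042);ax=np.array([.492,.0893])
for q in(X,Y):print(q,np.arctan2(*(q[:2]-ax)[::-1]),np.hypot(*(q[:2]-ax)))
E
```

```text
t 14.35 pos [0.4915 0.0897 0.1576] yaw 2.8162 F [1.09 2.27 0.06] T [ 0.314 -0.097 -0.027] Ftool [-0.31  2.5  -0.05] w 0.04743219940704615 30.000198483467102 j6 -1.179 tau6 -0.016
[327.05454545 219.09090909] 55
[0.55189026 0.13920657 0.03      ] 0.6947187675137336 0.07795837365674448
[0.54774139 0.13838806 0.042     ] 0.7220149981751636 0.07427476365302504
```

Request:
arm_command(
  plan=[
    {"grip":1,"slide":[0,0.0007,0],"spin":0.2},
    {"grip":1,"slide":[0,0,0],"spin":0.4},
    {"grip":1,"slide":[0,0,0],"spin":0.6},
    {"grip":1,"slide":[0,0,0],"spin":0.6},
    {"grip":1,"slide":[0,0,0],"spin":0.6},
    {"grip":1,"slide":[0,0,0],"spin":0.6},
    {"grip":1,"slide":[0,0,0],"spin":0.6},
    {"grip":1,"slide":[0,0,0],"spin":0.6},
    {"grip":1,"slide":[0,0,0],"spin":0.6},
    {"grip":1,"slide":[0,0,0],"spin":0.6},
  ],
)

```text
time: 15.6
tool_pos: [0.4916, 0.0898, 0.1575]
ee_rot: [3.141, -0.0, 2.342]
wrist_force: [1.7, 2.0, -0.1]
width: 0.0472
finger_force: 30.0
```

```bash
python3 st.py; python3 - <<'E'
from bench import snapshot,camera_info
from h import *
c=camera_info('wrist');im=snapshot('wrist');cv2.imwrite('pics/w7.png',im[:,:,::-1])
p,a,_=cent(im,(22,120,120),(35,255,255),(0,0,560,420));print(p,a)
if p is not None:
    X=onz(c,p,.042);d=X[:2]-[.492,.0893];print('yellow',X,np.arctan2(d[1],d[0]),np.hypot(*d))
p,a,_=cent(im,(0,150,60),(6,255,255),(0,0,560,420));print(p,a)
E
```

```text
t 15.6 pos [0.4916 0.0898 0.1575] yaw 2.3421 F [ 1.66  1.95 -0.12] T [ 0.297 -0.106  0.159] Ftool [0.24 2.55 0.12] w 0.047204287137549324 29.998784959316254 j6 -0.704 tau6 -0.195
[167.46341463 340.68292683] 123
yellow [ 0.5093383  -0.08430349  0.042     ] -1.4712534346014414 0.17446715681562044
[318.54509804 303.91372549] 255
```

Request:
arm_command(
  plan=[
    {"grip":1,"slide":[0,0,0],"spin":0.6},
    {"grip":1,"slide":[0,0,0],"spin":0.6},
    {"grip":1,"slide":[0,0,0],"spin":0.6},
    {"grip":1,"slide":[0,0,0],"spin":0.6},
    {"grip":1,"slide":[0,0,0],"spin":0.6},
    {"grip":1,"slide":[0,0,0],"spin":0.6},
    {"grip":1,"slide":[0,0,0],"spin":0.6},
    {"grip":1,"slide":[0,0,0],"spin":0.6},
    {"grip":1,"slide":[0,0,0],"spin":0},
    {"grip":1,"slide":[0,0,0],"spin":0},
  ],
)

```text
time: 16.9
tool_pos: [0.4917, 0.0899, 0.1576]
ee_rot: [3.141, -0.0, 1.926]
wrist_force: [2.6, 2.1, -0.8]
width: 0.0474
finger_force: 30.0
```

```bash
python3 st.py; cat > look.py <<'E'
from bench import snapshot,camera_info
from h import *
import sys
for n,b in(('scene',(300,190,345,250)),('side',(232,165,275,222)),('wrist',(200,200,400,330))):
    c=camera_info(n);im=snapshot(n);cv2.imwrite(f'pics/{n}_{sys.argv[1]}.png',im[:,:,::-1])
    p,a,m=cent(im,(0,150,40),(8,255,255),b)
    e=[proj(c,[.5638,.0665,z]).round(1) for z in(.106,.086)]
    print(n,p if p is None else p.round(1),a,m is not None and (np.nonzero(m)[0].min(),np.nonzero(m)[0].max()),'expect up/down',e)
    if n!='wrist':
        p,a,_=cent(im,(22,110,110),(35,255,255),(200,180,400,290))
        if p is not None:
            d=onz(c,p,.042)[:2]-[.492,.0893];print('  yellow',p.round(1),a,np.arctan2(d[1],d[0]).round(3),np.hypot(*d).round(4))
E
python3 look.py 8
```

```text
t 16.9 pos [0.4917 0.0899 0.1576] yaw 1.9263 F [ 2.56  2.11 -0.77] T [ 0.423 -0.333 -0.087] Ftool [1.09 3.14 0.77] w 0.04737733095050963 30.0001260638237 j6 -0.289 tau6 -0.094
scene [327.2 230.7] 119 (np.int64(223), np.int64(239)) expect up/down [array([326.1, 230.8]), array([325.6, 236.7])]
  yellow [336.  249.5] 2 -0.188 0.0493
side [244.2 194.7] 143 (np.int64(187), np.int64(203)) expect up/down [array([244.9, 195.9]), array([245.5, 202.8])]
  yellow [236.5 217. ] 2 -0.166 0.0522
wrist [361.8 281.1] 78 (np.int64(271), np.int64(292)) expect up/down [array([354.7, 294.2]), array([348.5, 281.1])]
```

Request:
arm_command(
  plan=[
    {"grip":1,"slide":[0,0,0],"spin":0.2},
    {"grip":1,"slide":[0,0,0],"spin":0.2},
    {"grip":1,"slide":[0,0,0],"spin":0.2},
    {"grip":1,"slide":[0,0,0],"spin":0.2},
    {"grip":1,"slide":[0,0,0],"spin":0.1},
    {"grip":1,"slide":[0,0,0],"spin":0.1},
    {"grip":1,"slide":[0,0,0],"spin":0},
  ],
)

```text
time: 17.92
tool_pos: [0.4918, 0.0899, 0.1576]
ee_rot: [3.141, -0.0, 1.838]
wrist_force: [3.6, 3.7, -1.4]
width: 0.0474
finger_force: 30.0
```

```bash
python3 st.py;python3 look.py 9
```

```text
t 17.925 pos [0.4918 0.0899 0.1576] yaw 1.8383 F [ 3.63  3.68 -1.38] T [ 0.676 -0.511  0.106] Ftool [2.59 4.47 1.39] w 0.04744281248421468 29.999952614307404 j6 -0.201 tau6 0.078
scene [327.3 231. ] 118 (np.int64(224), np.int64(239)) expect up/down [array([326.1, 230.8]), array([325.6, 236.7])]
side [244.1 194.8] 144 (np.int64(187), np.int64(203)) expect up/down [array([244.9, 195.9]), array([245.5, 202.8])]
wrist [362.2 274.5] 276 (np.int64(263), np.int64(292)) expect up/down [array([360.5, 287.7]), array([353.8, 275. ])]
```

Request:
arm_command(
  plan=[
    {"grip":1,"slide":[0.0008,0.0014,0],"spin":0},
    {"grip":1,"slide":[0,0,0],"spin":0.1},
    {"grip":1,"slide":[0,0,0],"spin":0.1},
    {"grip":1,"slide":[0,0,0],"spin":0},
  ],
)

```text
time: 18.58
tool_pos: [0.4918, 0.09, 0.1575]
ee_rot: [-3.141, 0.0, 1.821]
wrist_force: [0.7, 1.7, 0.2]
width: 0.0477
finger_force: 30.0
```

```bash
python3 st.py;python3 look.py 10
```

```text
t 18.575 pos [0.4918 0.09   0.1575] yaw 1.8208 F [0.68 1.67 0.2 ] T [ 0.279 -0.194 -0.057] Ftool [ 1.45  1.07 -0.2 ] w 0.0476988731860181 30.000430941581726 j6 -0.182 tau6 0.047
scene [326.2 235.4] 107 (np.int64(228), np.int64(243)) expect up/down [array([326.1, 230.8]), array([325.6, 236.7])]
  yellow [361. 198.] 1 -2.223 0.1649
side [245.3 200.6] 110 (np.int64(194), np.int64(209)) expect up/down [array([244.9, 195.9]), array([245.5, 202.8])]
  yellow [237. 219.] 1 -0.314 0.0515
wrist [359.7 270.3] 378 (np.int64(255), np.int64(292)) expect up/down [array([361.6, 286.4]), array([354.9, 273.8])]
```

```bash
python3 look.py 11; python3 st.py
```

```text
scene [326.2 235.6] 109 (np.int64(228), np.int64(243)) expect up/down [array([326.1, 230.8]), array([325.6, 236.7])]
  yellow [360. 196.] 1 -2.204 0.172
side [245.3 200.7] 110 (np.int64(194), np.int64(209)) expect up/down [array([244.9, 195.9]), array([245.5, 202.8])]
  yellow [237. 219.] 1 -0.314 0.0515
wrist [359.8 270.4] 382 (np.int64(255), np.int64(292)) expect up/down [array([361.6, 286.4]), array([354.9, 273.8])]
t 18.875 pos [0.4918 0.09   0.1575] yaw 1.8211 F [-1.62  1.39  1.62] T [ 0.1   -0.108  0.009] Ftool [ 1.75 -1.23 -1.62] w 0.04747114231069917 30.00071346759796 j6 -0.182 tau6 0.018
```

```bash
python3 - <<'E'
from bench import camera_info
from h import *
t=np.linspace(0,6.28,90)
for n,x in(('scene',326),('side',245)):
    c=camera_info(n)
    for h in(0,3,20):
        P=np.array([proj(c,[.5638+.01*np.cos(a),.0665+.01*np.sin(a),.068+h/1000+z]) for a in t for z in(0,.036)]);print(n,h,P.min(0).round(1),P.max(0).round(1))
    for k in(9,11):
        im=cv2.imread(f'pics/{n}_{k}.png')[:,:,::-1]
        r0=220 if n=='scene' else 183
        print(k,[ (r0+i,tuple(int(v) for v in im[r0+i,x])) for i in range(0,34)])
E
```

```text
scene 0 [320.9 228.2] [330.4 245.1]
scene 3 [320.9 227.3] [330.5 244.2]
scene 20 [321.3 222.2] [331.  239.4]
9 [(220, (70, 70, 71)), (221, (73, 74, 73)), (222, (71, 68, 69)), (223, (94, 70, 68)), (224, (253, 25, 0)), (225, (254, 34, 0)), (226, (254, 31, 0)), (227, (255, 37, 0)), (228, (255, 41, 16)), (229, (247, 39, 7)), (230, (147, 20, 17)), (231, (152, 27, 15)), (232, (153, 20, 7)), (233, (151, 13, 8)), (234, (152, 21, 10)), (235, (154, 27, 24)), (236, (150, 3, 6)), (237, (153, 29, 18)), (238, (153, 22, 13)), (239, (163, 35, 33)), (240, (132, 128, 128)), (241, (130, 126, 126)), (242, (131, 127, 125)), (243, (127, 124, 125)), (244, (39, 79, 124)), (245, (37, 76, 120)), (246, (33, 74, 120)), (247, (30, 61, 101)), (248, (27, 61, 97)), (249, (32, 63, 100)), (250, (32, 60, 101)), (251, (29, 62, 103)), (252, (39, 69, 103)), (253, (104, 106, 106))]
11 [(220, (70, 72, 71)), (221, (71, 70, 74)), (222, (71, 70, 71)), (223, (68, 70, 72)), (224, (70, 70, 69)), (225, (77, 73, 78)), (226, (120, 121, 122)), (227, (167, 163, 162)), (228, (236, 82, 70)), (229, (253, 25, 0)), (230, (253, 33, 0)), (2
[... 1412 characters left out ...]
 (185, (71, 72, 69)), (186, (71, 69, 68)), (187, (65, 66, 64)), (188, (71, 71, 68)), (189, (67, 69, 65)), (190, (70, 69, 67)), (191, (69, 67, 67)), (192, (69, 68, 66)), (193, (101, 70, 67)), (194, (190, 73, 69)), (195, (249, 77, 72)), (196, (254, 81, 76)), (197, (255, 86, 79)), (198, (254, 77, 72)), (199, (253, 74, 68)), (200, (236, 59, 56)), (201, (200, 48, 45)), (202, (185, 44, 42)), (203, (184, 43, 41)), (204, (185, 45, 42)), (205, (182, 42, 40)), (206, (182, 45, 39)), (207, (180, 42, 38)), (208, (181, 41, 39)), (209, (179, 44, 41)), (210, (171, 53, 64)), (211, (147, 76, 111)), (212, (110, 101, 157)), (213, (81, 110, 169)), (214, (61, 92, 143)), (215, (46, 76, 118)), (216, (41, 72, 109))]
```

The head extents (228–244 in the scene view, 194–211 in the side view) match a fully seated head. Now the gentle lock trial.

Request:
arm_command(
  plan=[
    {"grip":1,"slide":[0,0,0],"spin":0.08},
    {"grip":1,"slide":[0,0,0],"spin":0.08},
    {"grip":1,"slide":[0,0,0],"spin":0.08},
  ],
)

```text
time: 19.25
tool_pos: [0.4918, 0.09, 0.1575]
ee_rot: [-3.141, 0.0, 1.8]
wrist_force: [-0.7, -0.5, 1.7]
width: 0.0477
finger_force: 30.0
```

```bash
python3 st.py
```

```text
t 19.25 pos [0.4918 0.09   0.1575] yaw 1.7997 F [-0.69 -0.49  1.72] T [0.014 0.073 0.179] Ftool [-0.32 -0.78 -1.72] w 0.047691061799178903 30.00072866678238 j6 -0.161 tau6 0.075
```

Request:
arm_command(
  plan=[
    {"grip":1,"slide":[0,0,0],"spin":0.08},
    {"grip":1,"slide":[0,0,0],"spin":0.08},
  ],
)

```text
time: 19.5
tool_pos: [0.4918, 0.09, 0.1575]
ee_rot: [-3.141, 0.0, 1.786]
wrist_force: [-2.1, -0.5, 2.4]
width: 0.0475
finger_force: 30.0
```

```bash
python3 st.py
```

```text
t 19.5 pos [0.4918 0.09   0.1575] yaw 1.7857 F [-2.13 -0.51  2.36] T [-0.074  0.213  0.088] Ftool [-0.04 -2.19 -2.36] w 0.04749493621347038 30.000654458999634 j6 -0.147 tau6 0.075
```

Request:
arm_command(
  plan=[
    {"grip":1,"slide":[0,0,0],"spin":0.06},
    {"grip":1,"slide":[0,0,0],"spin":0.06},
  ],
)

```text
time: 19.75
tool_pos: [0.4919, 0.09, 0.1575]
ee_rot: [-3.141, 0.0, 1.775]
wrist_force: [-1.9, -1.9, 3.0]
width: 0.0477
finger_force: 30.0
```

```bash
python3 st.py
```

```text
t 19.75 pos [0.4919 0.09   0.1575] yaw 1.7754 F [-1.9  -1.93  3.05] T [-0.253  0.351  0.165] Ftool [-1.5  -2.25 -3.05] w 0.04773692862875102 30.000764429569244 j6 -0.137 tau6 0.095
```

Request:
arm_command(
  plan=[
    {"grip":1,"slide":[0,0,0],"spin":0.06},
    {"grip":1,"slide":[0,0,0],"spin":0.06},
  ],
)

```text
time: 20.0
tool_pos: [0.4918, 0.09, 0.1575]
ee_rot: [-3.141, 0.0, 1.765]
wrist_force: [-2.4, -1.4, 2.7]
width: 0.0477
finger_force: 30.0
```

```bash
python3 st.py
```

```text
t 20.0 pos [0.4918 0.09   0.1575] yaw 1.765 F [-2.38 -1.4   2.67] T [-0.326  0.436  0.111] Ftool [-0.91 -2.61 -2.67] w 0.047693583082785526 30.000741183757782 j6 -0.126 tau6 0.095
```

Request:
arm_command(
  plan=[
    {"grip":1,"slide":[0,-0.0006,0],"spin":0.04},
    {"grip":1,"slide":[0,0,0],"spin":0.04},
  ],
)

```text
time: 20.25
tool_pos: [0.4918, 0.09, 0.1575]
ee_rot: [3.141, 0.0, 1.758]
wrist_force: [-1.7, -2.2, 3.5]
width: 0.0473
finger_force: 30.0
```

```bash
python3 st.py
```

```text
t 20.25 pos [0.4918 0.09   0.1575] yaw 1.758 F [-1.73 -2.17  3.48] T [-0.397  0.323  0.077] Ftool [-1.82 -2.1  -3.48] w 0.047290457692317975 30.000655353069305 j6 -0.12 tau6 0.107
```

Request:
arm_command(
  plan=[
    {"grip":1,"slide":[0,0,0],"spin":0.04},
    {"grip":1,"slide":[0,0,0],"spin":0.04},
  ],
)

```text
time: 20.5
tool_pos: [0.4918, 0.09, 0.1575]
ee_rot: [3.141, 0.0, 1.751]
wrist_force: [-2.4, -2.0, 3.5]
width: 0.0473
finger_force: 30.0
```

```bash
python3 st.py
```

```text
t 20.5 pos [0.4918 0.09   0.1575] yaw 1.7512 F [-2.39 -1.96  3.5 ] T [-0.433  0.313  0.136] Ftool [-1.5 -2.7 -3.5] w 0.0472703803230691 30.000649094581604 j6 -0.113 tau6 0.171
```

Request:
arm_command(
  plan=[
    {"grip":1,"slide":[0,0,0],"spin":0.04},
    {"grip":1,"slide":[0,0,0],"spin":0.04},
  ],
)

```text
time: 20.75
tool_pos: [0.4918, 0.09, 0.1575]
ee_rot: [3.141, 0.0, 1.745]
wrist_force: [-1.6, -2.4, 3.1]
width: 0.0474
finger_force: 30.0
```

```bash
python3 st.py
```

```text
t 20.75 pos [0.4918 0.09   0.1575] yaw 1.7445 F [-1.56 -2.37  3.13] T [-0.398  0.211  0.384] Ftool [-2.07 -1.95 -3.13] w 0.04744025114436503 30.000621378421783 j6 -0.106 tau6 0.357
```

Request:
arm_command(
  plan=[
    {"grip":1,"slide":[0,0,0],"spin":0.03},
    {"grip":1,"slide":[0,0,0],"spin":0.03},
  ],
)

```text
time: 21.0
tool_pos: [0.4918, 0.09, 0.1575]
ee_rot: [3.141, 0.0, 1.74]
wrist_force: [-1.4, -2.8, 2.9]
width: 0.0474
finger_force: 30.0
```

```bash
python3 st.py
```

```text
t 21.0 pos [0.4918 0.09   0.1575] yaw 1.7395 F [-1.38 -2.81  2.89] T [-0.524  0.254  0.599] Ftool [-2.54 -1.83 -2.89] w 0.04741928138931275 30.00057488679886 j6 -0.101 tau6 0.55
```

The stop is felt at about yaw 1.750. The load is a little high, so I'll ease it off and reload it to the middle of the range.

Request:
arm_command(
  plan=[
    {"grip":1,"slide":[0,0,0],"spin":-0.07},
    {"grip":1,"slide":[0,0,0],"spin":-0.05},
    {"grip":1,"slide":[0,0,0],"spin":0},
  ],
)

```text
time: 21.38
tool_pos: [0.4918, 0.09, 0.1575]
ee_rot: [3.141, 0.0, 1.749]
wrist_force: [-0.7, -2.9, 4.1]
width: 0.0474
finger_force: 30.0
```

```bash
python3 st.py
```

```text
t 21.375 pos [0.4918 0.09   0.1575] yaw 1.7492 F [-0.7  -2.85  4.07] T [-0.606  0.165  0.071] Ftool [-2.69 -1.19 -4.07] w 0.047382720489611 30.000650882720947 j6 -0.111 tau6 0.1
```

Request:
arm_command(
  plan=[
    {"grip":1,"slide":[0,0,0],"spin":0.03},
    {"grip":1,"slide":[0,0,0],"spin":0.03},
    {"grip":1,"slide":[0,0,0],"spin":0},
  ],
)

```text
time: 21.75
tool_pos: [0.4918, 0.0901, 0.1575]
ee_rot: [3.141, 0.0, 1.745]
wrist_force: [-0.5, -3.1, 3.7]
width: 0.0476
finger_force: 30.0
```

```bash
python3 st.py
```

```text
t 21.75 pos [0.4918 0.0901 0.1575] yaw 1.7445 F [-0.48 -3.06  3.69] T [-0.73   0.04   0.329] Ftool [-2.93 -1.   -3.69] w 0.04764610339958726 30.000689327716827 j6 -0.106 tau6 0.338
```

Request:
arm_command(
  plan=[
    {"grip":1,"slide":[0,0,0],"spin":0.02},
    {"grip":1,"slide":[0,0,0],"spin":0},
    {"grip":1,"slide":[0,0,0],"spin":0},
  ],
)

```text
time: 22.12
tool_pos: [0.4918, 0.0901, 0.1575]
ee_rot: [3.141, 0.0, 1.743]
wrist_force: [0.3, -3.9, 3.0]
width: 0.0478
finger_force: 30.0
```

```bash
python3 st.py
```

```text
t 22.125 pos [0.4918 0.0901 0.1575] yaw 1.7428 F [ 0.26 -3.92  2.96] T [-0.74  -0.009  0.472] Ftool [-3.9  -0.42 -2.96] w 0.04780286840878761 30.000644624233246 j6 -0.104 tau6 0.431
```

Request:
arm_command(
  plan=[
    {"grip":1,"slide":[0,0,0],"spin":0},
    {"grip":1,"slide":[0,0,0],"spin":0},
    {"grip":1,"slide":[0,0,0],"spin":0},
    {"grip":1,"slide":[0,0,0],"spin":0},
    {"grip":1,"slide":[0,0,0],"spin":0},
    {"grip":1,"slide":[0,0,0],"spin":0},
  ],
)

```text
time: 22.88
tool_pos: [0.4918, 0.0901, 0.1576]
ee_rot: [3.141, 0.0, 1.743]
wrist_force: [1.1, -4.2, 2.8]
width: 0.0476
finger_force: 30.0
```

```bash
python3 st.py
```

```text
t 22.875 pos [0.4918 0.0901 0.1576] yaw 1.7427 F [ 1.13 -4.22  2.78] T [-0.899 -0.126  0.396] Ftool [-4.35  0.39 -2.78] w 0.04760374991648589 30.00066339969635 j6 -0.104 tau6 0.437
```

Request:
arm_command(
  plan=[
    {"grip":1,"slide":[0,0,0],"spin":-0.06},
    {"grip":1,"slide":[0,0,0],"spin":-0.04},
    {"grip":-1,"slide":[0,0,0],"spin":0},
    {"grip":-1,"slide":[0,0,0],"spin":0},
    {"grip":-1,"slide":[0,0,0],"spin":0},
    {"grip":-1,"slide":[0,0,0],"spin":0},
    {"grip":-1,"slide":[0,0,0],"spin":0},
    {"grip":-1,"slide":[0,0,0],"spin":0},
  ],
)

```text
time: 23.88
tool_pos: [0.4917, 0.0902, 0.1575]
ee_rot: [3.142, -0.0, 1.751]
wrist_force: [0.6, -0.2, 0.3]
width: 0.0939
finger_force: 0.0
```

Request:
arm_command(
  plan=[
    {"grip":-1,"slide":[0,0,-0.04],"spin":0},
    {"grip":-1,"slide":[0,0,-0.08],"spin":0},
    {"grip":-1,"slide":[0,0,-0.08],"spin":0},
    {"grip":-1,"slide":[0,0,-0.04],"spin":0},
    {"grip":-1,"slide":[0,0,0],"spin":0},
    {"grip":-1,"slide":[0,0,0],"spin":0},
  ],
)

```text
time: 24.62
tool_pos: [0.4913, 0.0901, 0.2762]
ee_rot: [-3.14, -0.0, 1.751]
wrist_force: [0.3, -0.2, 0.0]
width: 0.0942
finger_force: 0.0
```

```bash
python3 st.py; python3 look.py 12; python3 - <<'E'
import cv2,numpy as np
z=lambda q:cv2.resize(q,(400,400),interpolation=cv2.INTER_CUBIC)
a=cv2.imread('pics/scene_12.png')[200:280,290:370];b=cv2.imread('pics/side_12.png')[165:245,190:270]
cv2.imwrite('pics/v12.png',np.hstack([z(a),z(b)]))
E
```

```text
t 24.625 pos [0.4913 0.0901 0.2762] yaw 1.7514 F [ 0.29 -0.25  0.04] T [-0.026 -0.015  0.005] Ftool [-0.29  0.24 -0.04] w 0.09418083442400906 0.0 j6 -0.113 tau6 0.0
scene [326.3 235.9] 104 (np.int64(229), np.int64(243)) expect up/down [array([326.1, 230.8]), array([325.6, 236.7])]
side [245.  200.4] 116 (np.int64(194), np.int64(209)) expect up/down [array([244.9, 195.9]), array([245.5, 202.8])]
  yellow [237.  219.5] 2 -0.35 0.0512
wrist [334.8 222.8] 299 (np.int64(213), np.int64(233)) expect up/down [array([336.7, 229.1]), array([333.5, 223.5])]
```

View pics/v12.png

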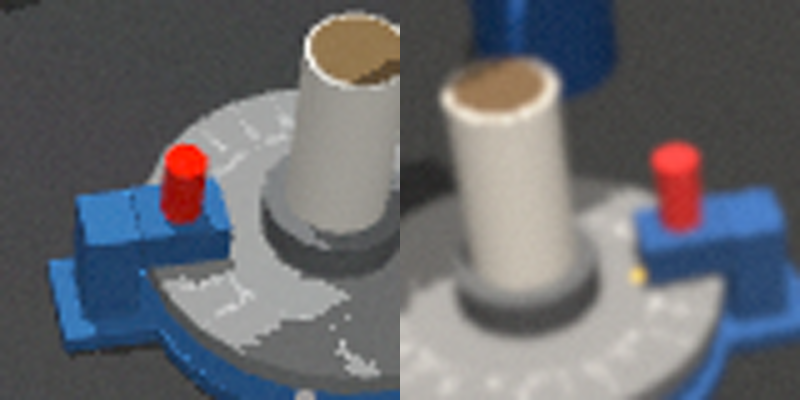

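The red head sits flush and upright on the blue block in both views, and the robot is clear of everything, so I'm handing the job in.

```bash
python3 -c "
from bench import ticket
print(ticket.close_job())"
```

```text
the job is handed in; nothing more can be done
None
```

The stand is locked: the pin is fully down through the guide and collar, and the lock stopped the core under a light load of about 0.3 N m held for 1 s. On first contact the load briefly reached about 0.45 N m by my estimate, above the 0.2–0.4 N m trial range but below the roughly 0.6 N m bending limit. I let go and handed the job in at about 25 s of robot time with the robot clear of everything.

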